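# Change the drums on a three-spindle basket sander

### The job

Change the drums on the sander: swing its clamp lever to the released side before disturbing the two worn drums, then pull the worn drums out of their spindles and stand them upright and fully home in the holes of the loose wooden stand, and pull every fresh drum out of the sprung clip strip and seat it fully home in a spindle, with its drive slots over the spindle's dogs. When all of them are in place, swing the lever back over to lock them. Do not disturb the baskets, the vase or the brush lying around.

Things in the scene. Friction and masses are not known exactly. Their poses are not given: they have to be found in the camera images.
- fresh1_mid (a point): A fresh sanding drum, standing in the clip strip. Tapered shank (48 mm long, 18 mm wide at its tip, 32 mm at the top), flange 52 mm wide and 9 mm thick with two open 18 mm wide drive slots in its rim, neck 43 mm, rim 50 mm, then a drum 60 mm tall, 40 mm wide (worn: 32 mm). Point: drum's centre, 55 mm above the flange's underside, 103 mm above the tip; z up the axis, slots on the +y and -y sides. 0.4 kg.
- fresh2_mid (a point): A fresh sanding drum, standing in the clip strip. Tapered shank (48 mm long, 18 mm wide at its tip, 32 mm at the top), flange 52 mm wide and 9 mm thick with two open 18 mm wide drive slots in its rim, neck 43 mm, rim 50 mm, then a drum 60 mm tall, 40 mm wide (worn: 32 mm). Point: drum's centre, 55 mm above the flange's underside, 103 mm above the tip; z up the axis, slots on the +y and -y sides. 0.4 kg.
- fresh3_mid (a point): A fresh sanding drum, standing in the clip strip. Tapered shank (48 mm long, 18 mm wide at its tip, 32 mm at the top), flange 52 mm wide and 9 mm thick with two open 18 mm wide drive slots in its rim, neck 43 mm, rim 50 mm, then a drum 60 mm tall, 40 mm wide (worn: 32 mm). Point: drum's centre, 55 mm above the flange's underside, 103 mm above the tip; z up the axis, slots on the +y and -y sides. 0.4 kg.
- worn1_mid (a point): A worn sanding drum, in one of the spindles. Tapered shank (48 mm long, 18 mm wide at its tip, 32 mm at the top), flange 52 mm wide and 9 mm thick with two open 18 mm wide drive slots in its rim, neck 43 mm, rim 50 mm, then a drum 60 mm tall, 40 mm wide (worn: 32 mm). Point: drum's centre, 55 mm above the flange's underside, 103 mm above the tip; z up the axis, slots on the +y and -y sides. 0.4 kg.
- worn2_mid (a point): A worn sanding drum, in one of the spindles. Tapered shank (48 mm long, 18 mm wide at its tip, 32 mm at the top), flange 52 mm wide and 9 mm thick with two open 18 mm wide drive slots in its rim, neck 43 mm, rim 50 mm, then a drum 60 mm tall, 40 mm wide (worn: 32 mm). Point: drum's centre, 55 mm above the flange's underside, 103 mm above the tip; z up the axis, slots on the +y and -y sides. 0.4 kg.
- spindle1_mouth (a point): Mouth of an upright, fixed spindle: centre of its flat top face, 100 mm above the table; z up. Taper socket below, 33.6 mm wide at the mouth, about 0.8 mm play round a shank. Two drive dogs, 13 mm wide, 9 mm high, stand on the face on the +y and -y sides, 18 to 27 mm from the axis. A drum is home with its flange's underside on the face, dogs in its slots.
- spindle2_mouth (a point): Mouth of an upright, fixed spindle: centre of its flat top face, 100 mm above the table; z up. Taper socket below, 33.6 mm wide at the mouth, about 0.8 mm play round a shank. Two drive dogs, 13 mm wide, 9 mm high, stand on the face on the +y and -y sides, 18 to 27 mm from the axis. A drum is home with its flange's underside on the face, dogs in its slots.
- spindle3_mouth (a point): Mouth of an upright, fixed spindle: centre of its flat top face, 100 mm above the table; z up. Taper socket below, 33.6 mm wide at the mouth, about 0.8 mm play round a shank. Two drive dogs, 13 mm wide, 9 mm high, stand on the face on the +y and -y sides, 18 to 27 mm from the axis. A drum is home with its flange's underside on the face, dogs in its slots.
- strip: Fixed wooden strip, 350 (y) x 110 mm (x), top 60 mm above the table; origin at table height under its centre. Drums hang by their flanges in 38 mm holes at y = -115, 0, 115 mm. At each, two sprung rollers (x = -34 and 34 mm, 26 mm above the board; brackets out to 54 mm) snap over the flange: pulling straight up takes 8 to 20 N over the first 10 mm, then it is free.
- stand_hole0 (a point): Mouth of one of the two holes, 84 mm apart, in the loose wooden stand, a block 110 x 170 mm and 65 mm tall, about 0.95 kg: the centre of the hole, level with the stand's top. The round upright hole is 39 mm wide and goes right through; z up, y along the block's long side. A worn drum is home when its flange's underside rests on the stand's top.
- stand_hole1 (a point): Mouth of one of the two holes, 84 mm apart, in the loose wooden stand, a block 110 x 170 mm and 65 mm tall, about 0.95 kg: the centre of the hole, level with the stand's top. The round upright hole is 39 mm wide and goes right through; z up, y along the block's long side. A worn drum is home when its flange's underside rests on the stand's top.
- sander: Fixed sander bed, a green block 160 mm (its x) by 460 mm (its y), 45 mm high, carrying the spindles (at x = 0 and y = -165, -50, 65 mm) and, at y = 185 mm, the clamp lever. Origin at table height, under its centre; its x points away from the robot.
- clamp (a joint): Clamp lever: 10 mm rod with a 26 mm black ball 100 mm from the pivot, which lies 67 mm above the table at x = 0, y = 185 mm of the sander. 0 = released, leaning 0.5 rad from upright to the sander's -x (towards the robot); 1 = locked, 0.5 rad to +x. Swings in that x-z plane, stays where left, about 1 N at the ball; stops at 0 and 1.
- clamp_tip (a point): Centre of the clamp lever's ball.
- vase: Bystander: tall lacquered bamboo vase, 72 mm wide, 170 mm tall; origin at the centre of its underside.
- basket: Bystander: round lidded lacquered basket, 140 mm wide, 105 mm tall; origin at the centre of its underside.
- pot: Bystander: lacquered basket with an arched handle, 120 mm wide, 190 mm tall; origin at the centre of its underside.
- brush: Bystander: brush about 200 mm long, lying on the table.
Mind the look-alikes: they are no part of the job. Leave any green, purple or turquoise look-alike of the part that bears fresh2_mid alone.

How it is judged:
On the way, in this order (a step that is already met when the one before it is completed fails the run):
1. the clamp lever is released (value of joint clamp below 0.2 rad), for 0.2 s.
2. both worn drums stand home in the wooden stand and every fresh drum is home in a spindle, the lever still released (((horizontal distance between worn1_mid and stand_hole0 below 0.01 m and z of worn1_mid in the frame of stand_hole0 between 0.05 and 0.059 m and angle between worn1_mid's own z axis and vertical below 0.12 rad) or (horizontal distance between worn1_mid and stand_hole1 below 0.01 m and z of worn1_mid in the frame of stand_hole1 between 0.05 and 0.059 m and angle between worn1_mid's own z axis and vertical below 0.12 rad)) and ((horizontal distance between worn2_mid and stand_hole0 below 0.01 m and z of worn2_mid in the frame of stand_hole0 between 0.05 and 0.059 m and angle between worn2_mid's own z axis and vertical below 0.12 rad) or (horizontal distance between worn2_mid and stand_hole1 below 0.01 m and z of worn2_mid in the frame of stand_hole1 between 0.05 and 0.059 m and angle between worn2_mid's own z axis and vertical below 0.12 rad)) and ((horizontal distance between fresh1_mid and spindle1_mouth below 0.003 m and z of fresh1_mid in the frame of spindle1_mouth between 0.051 and 0.058 m and angle between fresh1_mid's own z axis and vertical below 0.06 rad and angle between the y axis of fresh1_mid and the y axis of spindle1_mouth, either way round below 0.15 rad) or (horizontal distance between fresh1_mid and spindle2_mouth below 0.003 m and z of fresh1_mid in the frame of spindle2_mouth between 0.051 and 0.058 m and angle between fresh1_mid's own z axis and vertical below 0.06 rad and angle between the y axis of fresh1_mid and the y axis of spindle2_mouth, either way round below 0.15 rad) or (horizontal distance between fresh1_mid and spindle3_mouth below 0.003 m and z of fresh1_mid in the frame of spindle3_mouth between 0.051 and 0.058 m and angle between fresh1_mid's own z axis and vertical below 0.06 rad and angle between the y axis of fresh1_mid and the y axis of spindle3_mouth, either way round below 0.15 rad)) and ((horizontal distance between fresh2_mid and spindle1_mouth below 0.003 m and z of fresh2_mid in the frame of spindle1_mouth between 0.051 and 0.058 m and angle between fresh2_mid's own z axis and vertical below 0.06 rad and angle between the y axis of fresh2_mid and the y axis of spindle1_mouth, either way round below 0.15 rad) or (horizontal distance between fresh2_mid and spindle2_mouth below 0.003 m and z of fresh2_mid in the frame of spindle2_mouth between 0.051 and 0.058 m and angle between fresh2_mid's own z axis and vertical below 0.06 rad and angle between the y axis of fresh2_mid and the y axis of spindle2_mouth, either way round below 0.15 rad) or (horizontal distance between fresh2_mid and spindle3_mouth below 0.003 m and z of fresh2_mid in the frame of spindle3_mouth between 0.051 and 0.058 m and angle between fresh2_mid's own z axis and vertical below 0.06 rad and angle between the y axis of fresh2_mid and the y axis of spindle3_mouth, either way round below 0.15 rad)) and ((horizontal distance between fresh3_mid and spindle1_mouth below 0.003 m and z of fresh3_mid in the frame of spindle1_mouth between 0.051 and 0.058 m and angle between fresh3_mid's own z axis and vertical below 0.06 rad and angle between the y axis of fresh3_mid and the y axis of spindle1_mouth, either way round below 0.15 rad) or (horizontal distance between fresh3_mid and spindle2_mouth below 0.003 m and z of fresh3_mid in the frame of spindle2_mouth between 0.051 and 0.058 m and angle between fresh3_mid's own z axis and vertical below 0.06 rad and angle between the y axis of fresh3_mid and the y axis of spindle2_mouth, either way round below 0.15 rad) or (horizontal distance between fresh3_mid and spindle3_mouth below 0.003 m and z of fresh3_mid in the frame of spindle3_mouth between 0.051 and 0.058 m and angle between fresh3_mid's own z axis and vertical below 0.06 rad and angle between the y axis of fresh3_mid and the y axis of spindle3_mouth, either way round below 0.15 rad)) and value of joint clamp below 0.5 rad), for 0.3 s.
3. the clamp lever is locked (value of joint clamp above 0.8 rad), for 0.2 s.
At the end, for the whole second after the job is handed in: Every fresh drum is home in a spindle (axis within 3 mm, underside within 3 mm of the nose face, upright, slots over the dogs), each worn drum stands in a hole of the wooden stand (within 10 mm of its axis, 4 mm of its top, upright within 0.12 rad), and the clamp lever is locked (above 0.8) (((horizontal distance between worn1_mid and stand_hole0 below 0.01 m and z of worn1_mid in the frame of stand_hole0 between 0.05 and 0.059 m and angle between worn1_mid's own z axis and vertical below 0.12 rad) or (horizontal distance between worn1_mid and stand_hole1 below 0.01 m and z of worn1_mid in the frame of stand_hole1 between 0.05 and 0.059 m and angle between worn1_mid's own z axis and vertical below 0.12 rad)) and ((horizontal distance between worn2_mid and stand_hole0 below 0.01 m and z of worn2_mid in the frame of stand_hole0 between 0.05 and 0.059 m and angle between worn2_mid's own z axis and vertical below 0.12 rad) or (horizontal distance between worn2_mid and stand_hole1 below 0.01 m and z of worn2_mid in the frame of stand_hole1 between 0.05 and 0.059 m and angle between worn2_mid's own z axis and vertical below 0.12 rad)) and ((horizontal distance between fresh1_mid and spindle1_mouth below 0.003 m and z of fresh1_mid in the frame of spindle1_mouth between 0.051 and 0.058 m and angle between fresh1_mid's own z axis and vertical below 0.06 rad and angle between the y axis of fresh1_mid and the y axis of spindle1_mouth, either way round below 0.15 rad) or (horizontal distance between fresh1_mid and spindle2_mouth below 0.003 m and z of fresh1_mid in the frame of spindle2_mouth between 0.051 and 0.058 m and angle between fresh1_mid's own z axis and vertical below 0.06 rad and angle between the y axis of fresh1_mid and the y axis of spindle2_mouth, either way round below 0.15 rad) or (horizontal distance between fresh1_mid and spindle3_mouth below 0.003 m and z of fresh1_mid in the frame of spindle3_mouth between 0.051 and 0.058 m and angle between fresh1_mid's own z axis and vertical below 0.06 rad and angle between the y axis of fresh1_mid and the y axis of spindle3_mouth, either way round below 0.15 rad)) and ((horizontal distance between fresh2_mid and spindle1_mouth below 0.003 m and z of fresh2_mid in the frame of spindle1_mouth between 0.051 and 0.058 m and angle between fresh2_mid's own z axis and vertical below 0.06 rad and angle between the y axis of fresh2_mid and the y axis of spindle1_mouth, either way round below 0.15 rad) or (horizontal distance between fresh2_mid and spindle2_mouth below 0.003 m and z of fresh2_mid in the frame of spindle2_mouth between 0.051 and 0.058 m and angle between fresh2_mid's own z axis and vertical below 0.06 rad and angle between the y axis of fresh2_mid and the y axis of spindle2_mouth, either way round below 0.15 rad) or (horizontal distance between fresh2_mid and spindle3_mouth below 0.003 m and z of fresh2_mid in the frame of spindle3_mouth between 0.051 and 0.058 m and angle between fresh2_mid's own z axis and vertical below 0.06 rad and angle between the y axis of fresh2_mid and the y axis of spindle3_mouth, either way round below 0.15 rad)) and ((horizontal distance between fresh3_mid and spindle1_mouth below 0.003 m and z of fresh3_mid in the frame of spindle1_mouth between 0.051 and 0.058 m and angle between fresh3_mid's own z axis and vertical below 0.06 rad and angle between the y axis of fresh3_mid and the y axis of spindle1_mouth, either way round below 0.15 rad) or (horizontal distance between fresh3_mid and spindle2_mouth below 0.003 m and z of fresh3_mid in the frame of spindle2_mouth between 0.051 and 0.058 m and angle between fresh3_mid's own z axis and vertical below 0.06 rad and angle between the y axis of fresh3_mid and the y axis of spindle2_mouth, either way round below 0.15 rad) or (horizontal distance between fresh3_mid and spindle3_mouth below 0.003 m and z of fresh3_mid in the frame of spindle3_mouth between 0.051 and 0.058 m and angle between fresh3_mid's own z axis and vertical below 0.06 rad and angle between the y axis of fresh3_mid and the y axis of spindle3_mouth, either way round below 0.15 rad)) and value of joint clamp above 0.8 rad); the robot touches nothing.
It fails at once if a worn drum is pulled while the clamp lever is locked ((value of joint clamp above 0.5 rad and distance of worn1_mid from where it was at the start of the episode above 0.03 m and horizontal distance between worn1_mid and stand_hole0 above 0.05 m and horizontal distance between worn1_mid and stand_hole1 above 0.05 m) or (value of joint clamp above 0.5 rad and distance of worn2_mid from where it was at the start of the episode above 0.03 m and horizontal distance between worn2_mid and stand_hole0 above 0.05 m and horizontal distance between worn2_mid and stand_hole1 above 0.05 m)).
It fails at once if a basket, the vase or the brush is disturbed (distance of any of vase, basket, pot, brush from where it was at the start of the episode above 0.03 m).
Of fresh1, fresh2, fresh3 only 2 to 3 are there at a start; the rules pass over those that are not, and their reading is None.
At some moment in a run one of stand may be knocked a few centimetres aside while the robot is not near it.
It also fails if it takes over 208 s, if anything falls off the work surface, if the arm or the gripper's body presses on something with over 40 N, if the wrist force passes 120 N, or if a joint passes its speed limit or range.

### The arm

A 6-joint arm with a two-finger parallel gripper is mounted at the origin on the work surface. World frame = base frame: x ahead of the robot, y to its left, z up, the work surface at z = 0. Lengths are in m, angles in rad, forces in N, time in s.
With the tool pointing down it reaches from about 0.35 to 0.8 m from the base axis. Payload 7.3 kg.
Tool frame: the origin (TCP) lies between the finger pads; the fingertips stand 25 mm ahead of it and the grasp point (between the pads) lies 6 mm ahead of it (r.tip_extent is the distance from the TCP to the fingertips, in m); z points along the fingers, y is the line along which they close (so a half turn about z gives the same grasp; the last joint's range is limited). The gripper opens to 85 mm and grips with 20 to 120 N. Pads are 22 mm wide; open, the fingers measure 114 mm over their backs; the gripper's body (76 mm by 85 mm) begins 54 mm behind the grasp point. The pads swing forward as they close: fully open they stand 13 mm farther back than shut.
Start: joints at [-1.445, 0.342, 1.524, -0, 1.275, -0.146], TCP at [0.141, -0.506, 0.256] pointing down, gripper open.
Joint ranges: [-2.53, 2.53], [-0.77, 2.02], [0.04, 2.7], [-1, 4.14], [0.28, 2.66], [-3.11, 3.11]. Speed limits (rad/s): [2.57, 2.57, 3.14, 3.14, 3.14, 3.14].

### API

Orientations are given as a unit quaternion [x, y, z, w].
In Python, from workcell import r, command_gripper, optics gives the robot as it stands. The module is installed in compiled form; this text tells all that it offers. Calls block until the motion is done:
- r.reach(position, orientation): joint-space move of the TCP to a pose.
- r.move_straight(position, orientation=None, speed=0.15, max_force=None): straight line of the TCP; orientation=None keeps the orientation; speed is the mean speed in m/s. With max_force (N) it stops when the force on the tool has changed by that much, and returns True; else False.
- r.movej(angles): joint-space move.
- command_gripper(opening, force=None): finger opening in m; force is the grip in N (None keeps the last); returns when the fingers have stopped.
- r.hold(seconds).
- r.solve_ik(position, orientation): joint angles nearest the present ones, or None.
- r.read_state(): the state.
- optics.get_image(name): name is "scene" or "top"; returns (picture, depth): 480x640x3 uint8, red, green, blue; 480x640 float32, m along the optical axis (not along the pixel's ray), 0 where there is no reading.
- optics.camera_model(name): a dict with "K" (3x3 intrinsics, pixels), "R" (3x3) and "t" (3): a world point X has camera coordinates R X + t. Camera axes: x right, y down, z forward; pixel columns grow to the right and rows downward; lengths in m; the calibration is good to about 2 mm. A picture is of the moment at which its call begins. camera_model takes no time and is no camera call.
A pose or a line that the arm cannot do raises r.PlanningError and nothing moves.
- r.finish_job(): hands the job in; it is judged then, once.
The state is a dict: "time_s": time; "joint_positions": joint angles; "dq": joint speeds; "tau": joint torques, N m; "eef_pos": TCP position; "eef_rot": TCP orientation; "contact_force": force on the tool from outside, world axes, zero at the start; "torque": the same for the moment, N m; "grip_width": finger opening in m; "grip_force": force on a finger pad.
Only numpy, scipy, OpenCV 4.12 (cv2) and the standard library are available. Lean on these libraries where they do the work, as an engineer would, in place of code of your own. Each camera call takes 0.05 s, during which the arm holds its last target. There are 200 camera calls.

## Working session

There is one attempt and no reset: what is moved stays moved. The work goes in short steps, each a Python script; the robot and the scene stay as the last script left them, time stands still between calls to the robot, and variables do not carry over. Pictures are saved under pics/ and viewed, at most 14 in all, crops included, and the job is handed in when it is done.

```bash
mkdir -p pics; python3 - <<'E'
from workcell import r, optics
import cv2, numpy as np
for n in ("scene","top"):
    im,d=optics.get_image(n); cv2.imwrite(f"pics/{n}0.png",im[:,:,::-1]); np.savez(f"pics/{n}0.npz",im=im,d=d)
    c=optics.camera_model(n); print(n,c["K"],c["R"],c["t"], (d>0).mean())
s=r.read_state(); print(s["time_s"],s["eef_pos"],s["eef_rot"],s["grip_width"])
E
```

```text
scene [[602.11239993   0.         324.69827776]
 [  0.         602.11239993 243.88888207]
 [  0.           0.           1.        ]] [[ 0.82506322  0.56493988 -0.0106588 ]
 [ 0.39563536 -0.59106574 -0.7029324 ]
 [-0.4034146   0.57574667 -0.71117679]] [-0.4067467  -0.11047613  1.78633849] 0.9961686197916667
top [[578.8008772    0.         307.48704657]
 [  0.         578.8008772  237.88459093]
 [  0.           0.           1.        ]] [[ 0.08241957 -0.99659026  0.0038553 ]
 [-0.97444254 -0.08139787 -0.20937076]
 [ 0.20897068  0.01349948 -0.97782873]] [-0.04686227  0.51271267  1.3777626 ] 0.9958756510416666
0.1 [ 0.14093645 -0.5054008   0.25569885] [ 9.90778826e-01  1.35487423e-01  1.00102365e-05 -6.90169592e-04] 0.085880564730469
```

View pics/scene0.png

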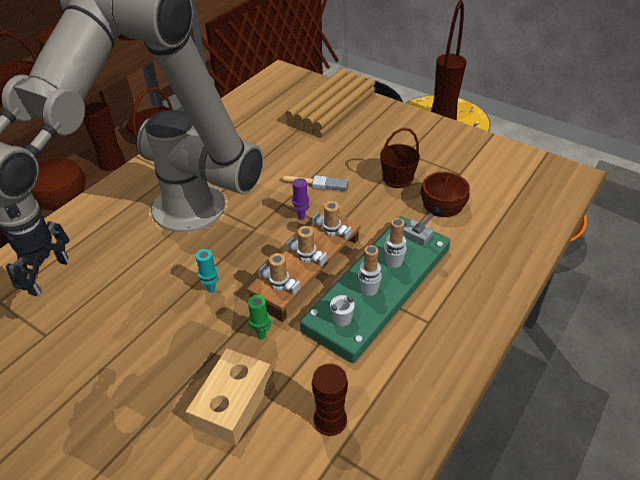

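View pics/top0.png

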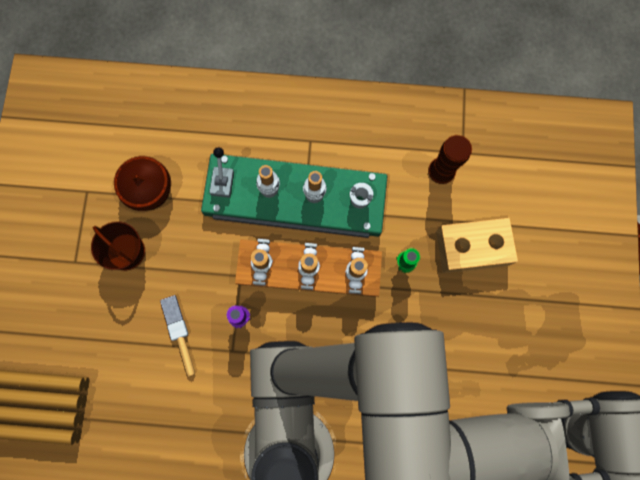

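The top view shows the lever locked (ball at 218,153), with worn drums at (268,178) and (315,185). The empty spindle is at (361,193). Three fresh drums sit in the strip at (261,262), (309,267) and (357,270), and the stand holes are at (462,245) and (496,242). The look-alikes are green (408,260), purple (238,316) and turquoise (scene 207,268), and none of them is in the strip. The drums I want are the tan ones in the strip.

```bash
cat > h.py <<'E'
import numpy as np, cv2
from workcell import r, command_gripper, optics
from scipy.spatial.transform import Rotation as Rot
def cloud(n,im=None,d=None):
    if d is None: im,d=optics.get_image(n)
    c=optics.camera_model(n); v,u=np.mgrid[:480,:640]
    p=np.stack([(u-c["K"][0,2])/c["K"][0,0]*d,(v-c["K"][1,2])/c["K"][1,1]*d,d],-1)
    W=(p-c["t"])@c["R"]; W[d==0]=np.nan
    return im,W
def proj(n,X):
    c=optics.camera_model(n); p=c["K"]@(c["R"]@np.asarray(X)+c["t"]); return p[:2]/p[2]
def quat(yaw): # tool down; finger closing line (tool y) along world angle yaw (mod pi)
    y=np.array([np.cos(yaw),np.sin(yaw),0]); z=np.array([0,0,-1.]); x=np.cross(y,z)
    return Rot.from_matrix(np.stack([x,y,z],1)).as_quat()
E
python3 - <<'E'
from h import *
for n in ("top","scene"):
    z=np.load(f"pics/{n}0.npz"); im,W=cloud(n,z["im"],z["d"]); hsv=cv2.cvtColor(im,cv2.COLOR_RGB2HSV)
    c=optics.camera_model(n); print(n,"cam",-c["R"].T@c["t"])
    X,Y,Z=W[...,0],W[...,1],W[...,2]
    g=(hsv[...,0]>60)&(hsv[...,0]<90)&(hsv[...,1]>90)&(abs(Z-.045)<.006)&(X>.3)
    k,l,st,_=cv2.connectedComponentsWithStats(g.astype(np.uint8)); i=1+st[1:,4].argmax()
    rc=cv2.minAreaRect(W[l==i][:,:2].astype(np.float32)*1000); print("sander",rc)
    rect=lambda m:cv2.minAreaRect(W[m][:,:2].astype(np.float32)*1000)
    # tops at heights
    for nm,lo,hi in (("spindle drum top",.178,.192),("strip drum top",.138,.152),("z.1",.097,.103),("stand",.06,.07)):
        m=(Z>lo)&(Z<hi)&(X>.15)&(X<.9)&(abs(Y)<.6)
        k,l,st,ce=cv2.connectedComponentsWithStats(m.astype(np.uint8))
        for i in range(1,k):
            if st[i,4]>=25:
                P=W[l==i]; (a,b),(w,h),t=rect(l==i); print(nm,ce[i].round(),st[i,4],"rect",round(a),round(b),round(w),round(h),round(t,1),"z",P[:,2].mean().round(4))
E
```

```text
top cam [ 0.21555943 -0.02356784  1.45474356]
sander ((630.9413452148438, 38.87205505371094), (455.5994873046875, 158.6359405517578), 87.87316131591797)
spindle drum top [265. 171.] 146 rect 635 103 30 30 5.7 z 0.1846
spindle drum top [315. 177.] 146 rect 630 -10 31 30 7.4 z 0.185
spindle drum top [102. 237.] 75 rect 451 452 53 8 52.8 z 0.1834
strip drum top [449. 161.] 57 rect 713 -325 60 19 56.9 z 0.1456
strip drum top [259. 257.] 231 rect 443 102 39 37 7.2 z 0.1448
strip drum top [309. 261.] 230 rect 442 -13 39 37 4.9 z 0.1451
strip drum top [359. 265.] 239 rect 442 -127 38 39 46.9 z 0.1447
z.1 [361. 193.] 185 rect 626 -126 54 54 4.6 z 0.1
stand [129. 160.] 25 rect 673 461 11 23 30.5 z 0.0674
stand [150. 159.] 35 rect 683 409 31 13 78.7 z 0.0675
stand [159. 165.] 27 rect 666 384 20 14 48.9 z 0.0675
stand [120. 184.] 135 rect 609 469 110 39 21.2 z 0.0674
stand [215. 172.] 32 rect 661 242 27 15 12.4 z 0.0677
stand [156. 193.] 207 rect 598 384 44 122 60.2 z 0.0667
stand [223. 184.] 208 rect 640 223 50 71 87.8 z 0.0668
stand [479. 243.] 2453 rect 536 -425 111 173 11.4 z 0.0654
stand [
[... 1452 characters left out ...]
.] 85 rect 467 427 105 46 25.6 z 0.0647
stand [444. 199.] 159 rect 636 387 129 54 19.4 z 0.0656
stand [299. 205.] 28 rect 315 131 35 13 22.9 z 0.0654
stand [348. 221.] 73 rect 465 149 32 67 88.5 z 0.0621
stand [410. 224.] 33 rect 612 234 17 36 13.2 z 0.0687
stand [297. 268.] 1295 rect 443 -43 288 114 89.4 z 0.0626
stand [347. 235.] 67 rect 489 109 81 23 85.8 z 0.0633
stand [419. 234.] 121 rect 642 227 59 68 86.2 z 0.0657
stand [393. 261.] 41 rect 643 91 43 16 26.4 z 0.0654
stand [209. 278.] 35 rect 290 -216 36 16 50.3 z 0.0642
stand [369. 290.] 41 rect 640 -26 41 17 27.3 z 0.0647
stand [228. 389.] 3233 rect 534 -421 113 175 10.7 z 0.0651
stand [330. 414.] 52 rect 744 -352 55 24 26.8 z 0.0651
```

```bash
python3 - <<'E'
import cv2,numpy as np
a=cv2.imread("pics/scene0.png")[190:345,240:410]; b=cv2.imread("pics/top0.png")[140:300,195:395]
a=cv2.resize(a,None,fx=3.5,fy=3.5,interpolation=2)
b=cv2.resize(b,None,fx=3.5,fy=3.5,interpolation=2)
cv2.imwrite("pics/c1.png",a);cv2.imwrite("pics/c2.png",b)
E
```

```text
(no output)
```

View pics/c1.png

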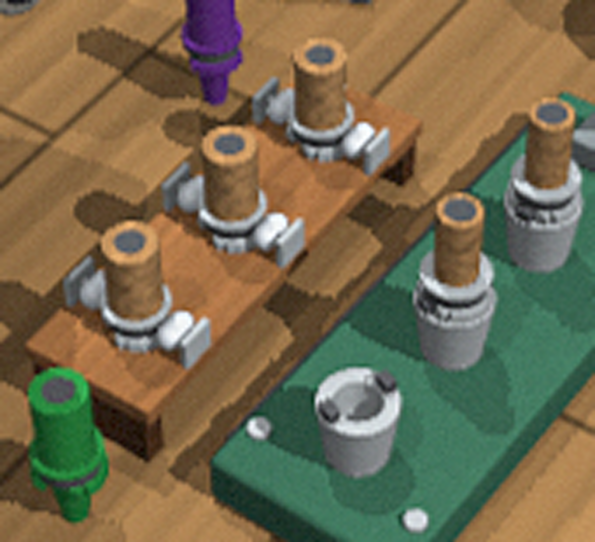

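View pics/c2.png

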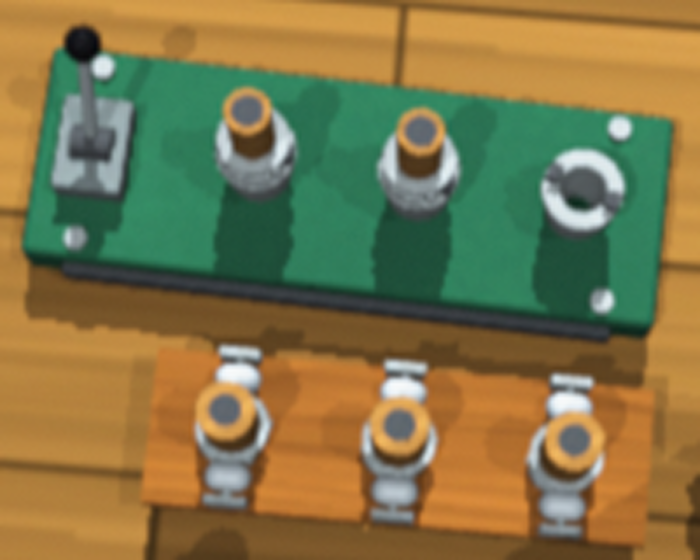

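Everything matches the given sizes: drum tops at z = 0.185 and 0.145, stand top at 0.065, spindle face at 0.100. The dogs on the empty spindle sit visibly rotated against the sander, so I will have to measure each spindle's yaw and each drum's yaw. First I release the lever.

```bash
cat >> h.py <<'E'
ZC=.37
def go(xy,z,yaw):
    """joint move to a pose, half-turn chosen to keep joint 6 near the middle"""
    best=None
    for k in (-1,0,1):
        q=quat(yaw+k*np.pi); s=r.solve_ik([*xy,z],q)
        if s is not None and (best is None or abs(s[5])<abs(best[0])): best=(s[5],q)
    r.reach([*xy,z],best[1]); return best[1]
def pos(): return np.array(r.read_state()["eef_pos"])
def up(z=ZC,speed=.3): p=pos(); r.move_straight([p[0],p[1],z],speed=speed)
def report():
    s=r.read_state(); print("t",round(s["time_s"],1),"p",np.round(s["eef_pos"],4),"F",np.round(s["contact_force"],1),"grip",round(s["grip_width"],4),np.round(s["grip_force"],1))
SY=np.radians(87.75)  # sander y direction
SP={1:(.626,-.125),2:(.6305,-.0105),3:(.6345,.104)}
ST={1:(.4415,-.1255),2:(.442,-.012),3:(.443,.103)}
PIV=np.array([.6395,.2243])
E
python3 - <<'E'
from h import *
up(.36); command_gripper(0.0,40)
go((.738,.222),.30,SY); report()
r.move_straight([.738,.222,.168],speed=.2)
h=r.move_straight([.6395-.048+.013+.011-.004,.226,.168],speed=.12,max_force=12); print(h); report()
up(.36)
im,W=cloud("top"); cv2.imwrite("pics/t1.png",im[100:340,150:470,::-1]); np.savez("pics/t1.npz",im=im,W=W)
m=(W[...,2]>.13)&(W[...,2]<.18)&(im.max(2)<60)&(W[...,1]>.17)&(W[...,1]<.27)
print("ball",np.nanmean(W[m],0),m.sum())
im,W=cloud("scene"); cv2.imwrite("pics/s1.png",im[:,:,::-1])
m=(W[...,2]>.13)&(W[...,2]<.18)&(im.max(2)<60)&(W[...,1]>.17)&(W[...,1]<.27)
print("ball",np.nanmean(W[m],0),m.sum())
E
```

```text
t 4.7 p [0.7383 0.2208 0.3002] F [-0.6  0.1 -0.1] grip -0.0 0.0
True
t 6.5 p [0.6149 0.2262 0.1696] F [3.9 0.2 1.5] grip -0.0004 1.7
ball [nan nan nan] 0
ball [0.15284466 0.21990254 0.15866765] 101<stdin>:9: RuntimeWarning: Mean of empty slice
```

```bash
python3 - <<'E'
from h import *
command_gripper(.085)
go(SP[2],.30,SY+np.pi/2); report()
for n in ("top","scene"):
    im,W=cloud(n); u,v=proj(n,[.62,.224,.13]).astype(int); print(n,u,v,proj(n,[.5915,.226,.155]),proj(n,[.6875,.222,.155]))
    c=cv2.resize(im[max(0,v-40):v+40,max(0,u-50):u+50],None,fx=4,fy=4,interpolation=2); cv2.imwrite(f"pics/l_{n}.png",c[:,:,::-1])
a=cv2.imread("pics/l_top.png");b=cv2.imread("pics/l_scene.png");cv2.imwrite("pics/l.png",np.hstack([a,b]))
E
```

```text
t 9.2 p [ 0.6307 -0.0099  0.3003] F [-1.  -0.9  0.4] grip 0.0852 0.0
top 216 180 [212.18955712 188.88943767] [218.59483983 150.30141755]
scene 412 209 [404.32254223 198.18395463] [436.81187045 212.86851366]
```

View pics/l.png

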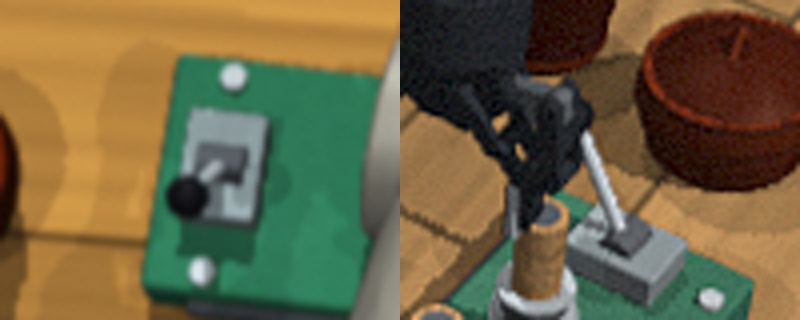

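The ball is at top pixel (213,189), which matches the released position. Next I pull the first worn drum and put it in the stand.

```bash
cat >> h.py <<'E'
def stand():
    """holes and long-side angle from the stand's top face"""
    out=[]
    for n in ("scene","top"):
        im,W=cloud(n); X,Y,Z=W[...,0],W[...,1],W[...,2]
        m=(abs(Z-.065)<.004)&(X>.38)&(X<.72)&(Y>-.65)&(Y<-.24)
        k,l,st,_=cv2.connectedComponentsWithStats(m.astype(np.uint8)); i=1+st[1:,4].argmax()
        (a,b),(w,h),t=cv2.minAreaRect(W[l==i][:,:2].astype(np.float32)*1000)
        ang=np.radians(t+(90 if h>w else 0)); print(n,"stand",round(a),round(b),round(w),round(h),round(np.degrees(ang),1))
        if abs(max(w,h)-173)<8 and abs(min(w,h)-112)<7: out.append((a/1000,b/1000,ang))
    a=np.mean(out,0); d=.042*np.array([np.cos(a[2]),np.sin(a[2])])
    return a[:2]+d,a[:2]-d,a[2]
def grab(xy,zmid,yaw,force=80,zpre=.30):
    go(xy,zpre,yaw); r.move_straight([*xy,zmid+.012],speed=.2,max_force=15); command_gripper(.02,force); report()
E
python3 - <<'E'
from h import *
A,B,ang=stand()
r.move_straight([*SP[2],.167],speed=.2,max_force=15); command_gripper(.02,80); report()
up(.23,.08); report(); up(ZC,.3)
go(A*.5+B*.5+[0,.2],ZC,ang+np.pi/2); A,B,ang=stand(); print(A,B)
# far hole (more -y) first
H=A if A[1]<B[1] else B
go(H,.30,ang+np.pi/2); h=r.move_straight([*H,.132],speed=.12,max_force=15); print(h); report()
E
```

```text
scene stand 534 -421 113 174 100.9
top stand 535 -425 111 173 101.3
t 10.8 p [ 0.6304 -0.0105  0.1678] F [-4.2 -0.5  5.8] grip 0.0303 78.6
t 11.8 p [ 0.6301 -0.0104  0.2293] F [-0.2  0.8 -4.1] grip 0.0309 79.2
scene stand 534 -421 113 175 101.5
top stand 535 -424 111 172 101.4
[ 0.52652948 -0.38148038] [ 0.54320557 -0.46380843]
False
t 15.9 p [ 0.5435 -0.464   0.1329] F [-0.6  1.2 -0.7] grip 0.0304 79.5
```

```bash
cat >> h.py <<'E'
def face(k):
    """dog direction of spindle k: dark/raised points on the face, z 0.104..0.112, 17..28 mm from axis"""
    c0=np.array(SP[k])
    for n in ("top","scene"):
        im,W=cloud(n); P=W.reshape(-1,3); d=P[:,:2]-c0; rr=np.hypot(*d.T)
        f=(abs(P[:,2]-.1)<.0025)&(rr<.034)
        if f.sum()<40: print(n,k,"hidden"); continue
        ce,rad=cv2.minEnclosingCircle(P[f][:,:2].astype(np.float32)*1000)
        g=(P[:,2]>.105)&(P[:,2]<.113)&(rr<.034); Q=P[g][:,:2]
        col=im.reshape(-1,3).max(1); dk=(col<110)&(P[:,2]>.095)&(P[:,2]<.113)&(rr<.032)&(rr>.014); D=P[dk][:,:2]
        for nm,S in (("high",Q),("dark",D)):
            if len(S)<6: print(n,nm,len(S)); continue
            q=S-np.array(ce)/1000
            t=np.arctan2(q[:,1],q[:,0]); a=.5*np.angle(np.exp(2j*t).mean())
            # separate clusters: line through both
            s=(q@[np.cos(a),np.sin(a)])>0
            v=S[s].mean(0)-S[~s].mean(0) if s.any() and (~s).any() else [0,0]
            print(n,k,nm,len(S),"yaw",np.degrees(a).round(1),"line",np.degrees(np.arctan2(v[1],v[0])).round(1),"len",np.hypot(*v).round(4),"mid",(S[s].mean(0)+S[~s].mean(0))/2)
        print(n,k,"face",np.round(ce,1),round(rad,1),f.sum())
E
python3 - <<'E'
from h import *
p=pos(); r.move_straight([p[0],p[1],p[2]-.006],speed=.03,max_force=6); report()
command_gripper(.075); up(.30); report()
face(1); face(2)
grab(SP[3],.155,SY+np.pi/2); up(.23,.08); report(); up()
go((.53,-.22),ZC,np.radians(11)); im,W=cloud("scene"); cv2.imwrite("pics/s2.png",im[180:460,150:470,::-1])
E
```

```text
t 16.1 p [ 0.5434 -0.464   0.1328] F [-2.8  2.   4.9] grip 0.0305 80.2
t 17.4 p [ 0.5424 -0.4632  0.2992] F [ 0.4  0.3 -1. ] grip 0.0751 0.0
top 1 high 39 yaw 71.6 line 71.7 len 0.0424 mid [ 0.62409812 -0.12480655]
top 1 dark 29 yaw 67.4 line 68.1 len 0.0414 mid [ 0.62370622 -0.12548629]
top 1 face [ 626.5 -125.4] 28.3 141
scene 1 high 51 yaw 67.2 line 67.6 len 0.043 mid [ 0.62707068 -0.12412173]
scene 1 dark 64 yaw 70.1 line 70.9 len 0.0443 mid [ 0.62783695 -0.12610105]
scene 1 face [ 625.6 -123. ] 29.0 160
top 2 high 41 yaw 61.2 line 61.2 len 0.0433 mid [ 0.63093112 -0.00963063]
top 2 dark 36 yaw 64.0 line 63.0 len 0.0449 mid [ 0.62752184 -0.01149303]
top 2 face [630.9 -10.9] 28.4 139
scene 2 high 46 yaw 65.6 line 66.7 len 0.0425 mid [ 0.63085488 -0.0079805 ]
scene 2 dark 59 yaw 65.1 line 66.5 len 0.045 mid [ 0.6324136  -0.01064036]
scene 2 face [629.7  -8.9] 30.3 140
t 20.9 p [0.6347 0.104  0.1682] F [-2.5  0.2  5.1] grip 0.0302 78.6
t 21.9 p [0.6343 0.104  0.2292] F [-0.1  0.6 -4.3] grip 0.0305 79.3
```

View pics/s2.png

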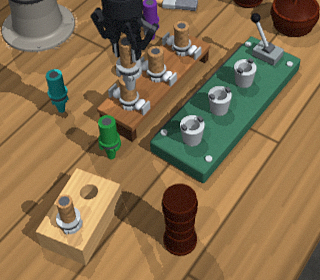

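The first worn drum stands in the far stand hole at crop pixel (66,215), and the near hole at (90,190) is free. All spindles are now empty. I place the second worn drum and then measure the spindle dogs again.

```bash
python3 - <<'E'
from h import *
A,B,ang=stand(); H=A if A[1]>B[1] else B; print(A,B)
go(H,.30,ang+np.pi/2); h=r.move_straight([*H,.1325],speed=.12,max_force=15); print(h)
p=pos(); r.move_straight([p[0],p[1],p[2]-.006],speed=.03,max_force=6); report()
command_gripper(.075); up(.30); report()
for k in (1,2,3): face(k)
grab(ST[1],.115,np.radians(89.5),80,.28); up(.145,.05); report(); up(.30)
E
```

```text
scene stand 534 -421 113 172 101.6
top stand 535 -425 111 172 101.6
[ 0.52628572 -0.38164787] [ 0.54315623 -0.4639363 ]
False
t 26.4 p [ 0.5265 -0.3818  0.1332] F [-1.1  1.9  6.2] grip 0.0306 80.3
t 27.6 p [ 0.5254 -0.381   0.2991] F [-0.3  1.5 -0.6] grip 0.0745 0.0
top 1 high 46 yaw 67.8 line 63.9 len 0.0401 mid [ 0.62719738 -0.12566551]
top 1 dark 32 yaw 67.4 line 69.4 len 0.0423 mid [ 0.62344633 -0.12607638]
top 1 face [ 626.4 -125.9] 28.4 154
scene 1 high 55 yaw 69.4 line 70.1 len 0.0431 mid [ 0.6249438  -0.12372826]
scene 1 dark 70 yaw 69.6 line 68.8 len 0.044 mid [ 0.62713523 -0.12609087]
scene 1 face [ 623.6 -123.7] 30.7 166
top 2 high 46 yaw 65.9 line 66.3 len 0.0432 mid [ 0.63076962 -0.01126797]
top 2 dark 31 yaw 63.1 line 62.5 len 0.045 mid [ 0.62706726 -0.0117669 ]
top 2 face [630.8 -11.3] 28.4 158
scene 2 high 39 yaw 63.0 line 62.9 len 0.0446 mid [ 0.6306408  -0.00855538]
scene 2 dark 56 yaw 63.8 line 65.1 len 0.0447 mid [ 0.63177396 -0.0102293 ]
scene 2 face [629.3  -9.8] 30.1 142
top 3 high 44 yaw 83.7 line 82.7 len 0.0409 mid [0.63491943 0.10366969]
top 3 dark 33 yaw 85.9 line 83.3 len 0.0451 mid [0.63177893 0.10276385]
top 3 face [635.9 102.9] 28.4 150
scene 3 high 37 yaw 84.8 line 84.7 len 0.0423 mid [0.6342963  0.10820449]
scene 3 dark 56 yaw 82.3 line 82.3 len 0.0435 mid [0.63556444 0.10464687]
scene 3 face [636.1 106.7] 30.9 147
t 31.1 p [ 0.442  -0.1257  0.1281] F [-1.3  0.5  7.2] grip 0.0383 79.5
t 31.6 p [ 0.4426 -0.1261  0.146 ] F [ 0.2 -1.   2.5] grip 0.0386 81.6
```

```bash
cat >> h.py <<'E'
def tyaw(): # world angle of tool y
    R=Rot.from_quat(r.read_state()["eef_rot"]).as_matrix(); return np.arctan2(R[1,1],R[0,1])
def present(): 
    for z in (.68,.62,.56,.5):
        for k in (0,1,-1):
            if r.solve_ik([.56,-.36,z],quat(np.radians(60)+k*np.pi)) is not None: go((.56,-.36),z,np.radians(60)); return
E
python3 - <<'E'
from h import *
up(.37); present(); report()
for i in range(3):
    if i: 
        j=list(r.read_state()["joint_positions"]); j[5]+=np.radians(50)*(-1 if j[5]>0 else 1); r.movej(j)
    im,W=cloud("scene"); p=pos(); np.savez(f"pics/f1_{i}.npz",im=im,W=W,p=p,y=tyaw())
    u,v=proj("scene",p-[0,0,.05]).astype(int); c=cv2.resize(im[v-40:v+70,u-35:u+35],None,fx=3.7,fy=3.7,interpolation=2); 
    cv2.imwrite(f"pics/f1_{i}.png",c[:,:,::-1]); print(p,np.degrees(tyaw()))
    P=W.reshape(-1,3)-p; rr=np.hypot(P[:,0],P[:,1])
    for z0 in range(-140,-30,6):
        m=(P[:,2]>z0/1000)&(P[:,2]<(z0+6)/1000)&(rr<.04)
        if i==0 and m.sum()>3: print(z0,m.sum(),rr[m].max().round(4),np.percentile(rr[m],50).round(4))
cv2.imwrite("pics/f1.png",np.hstack([cv2.imread(f"pics/f1_{i}.png") for i in range(3)]))
E
```

```text
t 33.7 p [ 0.5604 -0.3596  0.4984] F [-0.1  0.7 -4.4] grip 0.0387 81.8
[ 0.56026004 -0.35919942  0.49921349] -119.9158735109237
-122 4 0.0083 0.0062
-116 15 0.0093 0.0072
-110 20 0.0097 0.008
-104 24 0.013 0.0087
-98 24 0.0129 0.0098
-92 26 0.013 0.0104
-86 13 0.0126 0.0118
-74 11 0.0243 0.0229
-68 62 0.0285 0.0235
-62 121 0.0259 0.0212
-56 38 0.023 0.0196
-50 81 0.0268 0.0211
-44 125 0.0259 0.0199
-38 50 0.0202 0.0179
-32 58 0.0197 0.0174
[ 0.56024376 -0.35870117  0.49955372] -69.96912930948393
[ 0.56024908 -0.35867467  0.49952599] -20.073987689548357
```

View pics/f1.png

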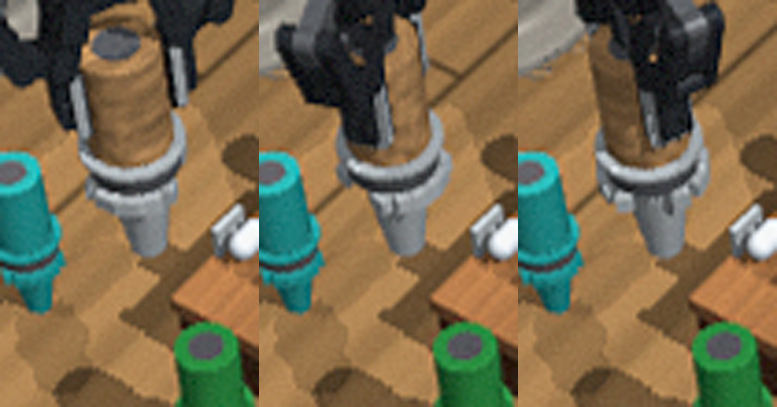

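```bash
cat >> h.py <<'E'
def slots(views):
    """views: list of (W,p,yaw). Bin flange-band points by angle about the drum axis (tool frame, mod 180)"""
    T,RR=[],[]
    for W,p,y in views:
        P=W.reshape(-1,3)-p; near=np.hypot(P[:,0],P[:,1])<.032
        P=P[near]
        rim=P[(P[:,2]>-.052)&(P[:,2]<-.042)]  # rim outer surface gives the axis
        rim=rim[np.hypot(rim[:,0],rim[:,1])>.021][:,:2]
        A=np.c_[2*rim,np.ones(len(rim))]; s=np.linalg.lstsq(A,(rim**2).sum(1),rcond=None)[0]; c=s[:2]
        print("axis",c.round(4),"R",np.sqrt(s[2]+c@c).round(4))
        c=np.clip(c,-.003,.003)
        f=P[(P[:,2]>-.0665)&(P[:,2]<-.0595)]; q=f[:,:2]-c
        T.append(np.degrees(np.arctan2(q[:,1],q[:,0])-y)%180); RR.append(np.hypot(*q.T))
    return np.concatenate(T),np.concatenate(RR)
E
python3 - <<'E'
from h import *
V=[np.load(f"pics/f1_{i}.npz") for i in range(3)]; V=[(v["W"],v["p"],float(v["y"])) for v in V]
for vv in ([V[0]],[V[1]],[V[2]],V):
    T,R=slots(vv)
    for a in range(0,180,10):
        m=(T>=a)&(T<a+10)
        if m.any(): print(a,m.sum(),"med",(1000*np.median(R[m])).round(1),"max",(1000*R[m].max()).round(1),end=" | ")
    print()
E
```

```text
axis [-0.0003  0.0011] R 0.0233
0 6 med 24.2 max 25.6 | 10 7 med 23.3 max 25.3 | 20 8 med 24.0 max 25.5 | 30 7 med 23.5 max 26.6 | 40 8 med 24.4 max 25.5 | 50 6 med 23.2 max 26.2 | 60 11 med 23.8 max 25.7 | 70 9 med 24.2 max 25.3 | 80 10 med 24.1 max 25.1 | 90 9 med 24.9 max 26.5 | 100 8 med 22.1 max 26.8 | 110 6 med 22.1 max 26.0 | 120 4 med 22.9 max 23.3 | 130 1 med 19.2 max 19.2 | 150 1 med 20.7 max 20.7 | 170 3 med 22.8 max 22.9 | 
axis [-0.0008  0.0007] R 0.0236
0 6 med 23.8 max 27.5 | 10 7 med 21.7 max 24.0 | 20 9 med 23.0 max 26.8 | 30 7 med 24.1 max 26.7 | 40 8 med 24.9 max 27.5 | 50 6 med 23.9 max 26.9 | 60 6 med 25.2 max 26.7 | 70 4 med 24.5 max 26.0 | 80 10 med 24.9 max 26.9 | 90 5 med 25.0 max 25.6 | 100 3 med 24.5 max 26.3 | 110 8 med 24.4 max 26.1 | 120 4 med 22.0 max 23.2 | 150 1 med 18.7 max 18.7 | 160 1 med 18.4 max 18.4 | 170 3 med 22.3 max 22.6 | 
axis [-0.0001 -0.    ] R 0.0233
0 7 med 24.6 max 25.8 | 10 5 med 23.2 max 25.5 | 20 11 med 24.1 max 26.7 | 30 10 med 24.5 max 26.0 | 40 4 med 24.9 max 26.4 | 50 5 med 24.6 max 25.6 | 60 4 med 24.8 max 26.0 | 70 7 med 25.5 max 26.6 | 80 5 med 23.8 max 26.3 | 90 7 med 24.0 max 26.7 | 100 3 med 24.1 max 26.5 | 110 12 med 24.6 max 27.1 | 120 3 med 22.6 max 23.1 | 140 2 med 16.4 max 16.9 | 150 2 med 17.6 max 19.5 | 160 2 med 18.3 max 20.0 | 170 7 med 23.6 max 24.5 | 
axis [-0.0003  0.0011] R 0.0233
axis [-0.0008  0.0007] R 0.0236
axis [-0.0001 -0.    ] R 0.0233
0 19 med 24.0 max 27.5 | 10 19 med 22.8 max 25.5 | 20 28 med 23.7 max 26.8 | 30 24 med 24.0 max 26.7 | 40 20 med 24.6 max 27.5 | 50 17 med 23.3 max 26.9 | 60 21 med 24.5 max 26.7 | 70 20 med 24.3 max 26.6 | 80 25 med 24.0 max 26.9 | 90 21 med 24.9 max 26.7 | 100 14 med 23.3 max 26.8 | 110 26 med 24.4 max 27.1 | 120 11 med 22.6 max 23.3 | 130 1 med 19.2 max 19.2 | 140 2 med 16.4 max 16.9 | 150 4 med 19.1 max 20.7 | 160 3 med 18.4 max 20.0 | 170 13 med 22.8 max 24.5 |
```

The slot shows clearly in all three views, as a gap from about 125° to 172° in the tool frame. That is the width an 18 mm slot should have. I seat this drum in spindle 1.

```bash
cat >> h.py <<'E'
DOG={1:68.8,2:64.3,3:84.0}
def gap(T,R):
    t=np.sort(T[R>.0212]); t=np.r_[t,t+180]; g=np.diff(t)
    i=g[:len(g)//2+1].argmax(); print("gap",t[i].round(1),t[i+1].round(1)); return (t[i]+t[i+1])/2%180
def look():
    up(.37); present(); V=[]
    for i in range(3):
        if i:
            j=list(r.read_state()["joint_positions"]); j[5]+=np.radians(50)*(-1 if j[5]>0 else 1); r.movej(j)
        im,W=cloud("scene"); V.append((W,pos(),tyaw()))
    return gap(*slots(V))
def seat(k,s):
    yaw=np.radians(DOG[k]-s); q=go(SP[k],.32,yaw)
    h=r.move_straight([*SP[k],.20],speed=.2,max_force=20); print(h)
    h=r.move_straight([*SP[k],.1665],speed=.06,max_force=15); print(h); report()
E
python3 - <<'E'
from h import *
V=[np.load(f"pics/f1_{i}.npz") for i in range(3)]; s=gap(*slots([(v["W"],v["p"],float(v["y"])) for v in V])); print(s)
seat(1,s)
E
```

```text
axis [-0.0003  0.0011] R 0.0233
axis [-0.0008  0.0007] R 0.0236
axis [-0.0001 -0.    ] R 0.0233
gap 124.6 171.6
148.09218395349203
False
True
t 38.1 p [ 0.626  -0.1245  0.1682] F [-0.9  0.8  5.4] grip 0.0386 82.4
```

It stopped at TCP z = 0.1682 against the expected 0.1681, so the drum is home. On to the next one.

```bash
python3 - <<'E'
from h import *
command_gripper(.07); up(.32); report()
grab(ST[2],.115,np.radians(89.5),80,.28); up(.145,.05); report()
s=look(); print(s); seat(2,s)
E
```

```text
t 39.2 p [ 0.6251 -0.1244  0.3199] F [ 0.4  0.3 -0.4] grip 0.0697 0.0
t 41.4 p [ 0.4427 -0.0119  0.1281] F [-0.5  2.   4.9] grip 0.0382 79.2
t 41.9 p [ 0.4432 -0.012   0.1459] F [-1.1 -0.1  1.8] grip 0.0386 82.1
axis [-0.0005  0.002 ] R 0.0235
axis [-0.001   0.0009] R 0.0234
axis [-0.0006 -0.0001] R 0.0234
gap 136.1 176.1
156.0667405659555
False
True
t 48.9 p [ 0.6304 -0.0103  0.1682] F [-0.1  1.1  5.1] grip 0.0384 82.3
```

```bash
python3 - <<'E'
from h import *
command_gripper(.07); up(.32); report()
grab(ST[3],.115,np.radians(89.5),80,.28); up(.145,.05); report()
s=look(); print(s); seat(3,s)
E
```

```text
t 50.0 p [ 0.6295 -0.0102  0.3199] F [-0.1 -0.7 -0.6] grip 0.0699 0.0
t 53.8 p [0.4436 0.1032 0.1282] F [-1.2  1.7  4.7] grip 0.0384 79.2
t 54.3 p [0.4442 0.1032 0.1459] F [ 0.3 -0.4  3.6] grip 0.0385 82.0
axis [ 0.002  -0.0004] R 0.0228
axis [0.0016 0.0016] R 0.0236
axis [0.0005 0.0031] R 0.0239
gap 136.9 182.7
159.79179356933741
False
True
t 62.6 p [0.6332 0.1049 0.1682] F [-1.3 -0.2  5.2] grip 0.0384 82.3
```

All three drums reached the home height. I release and move the arm clear, then check everything before locking.

```bash
python3 - <<'E'
from h import *
command_gripper(.07); up(.34); report()
command_gripper(0,40); go((.40,.12),.35,SY)
for n in ("scene","top"):
    im,W=cloud(n); X,Y,Z=W[...,0],W[...,1],W[...,2]
    for nm,lo,hi in (("sp",.18,.19),("stand",.145,.155)):
        m=(Z>lo)&(Z<hi)&(X>.48)&(X<.68)&(Y>-.55)&(Y<.16)
        k,l,st,ce=cv2.connectedComponentsWithStats(m.astype(np.uint8))
        for i in range(1,k):
            if st[i,4]>=60: P=W[l==i]; print(n,nm,ce[i].round(),st[i,4],P.mean(0).round(4),"tilt",np.degrees(np.hypot(*np.linalg.lstsq(np.c_[P[:,:2],np.ones(len(P))],P[:,2],rcond=None)[0][:2])).round(1))
    cv2.imwrite(f"pics/{n}3.png",im[:,:,::-1])
stand()
a=cv2.imread("pics/scene3.png")[190:450,180:460]; cv2.imwrite("pics/s3.png",cv2.resize(a,None,fx=2.3,fy=2.3,interpolation=2))
E
```

```text
t 63.7 p [0.6323 0.1049 0.3391] F [0.3 0.6 0.5] grip 0.0702 0.0
scene sp [397. 223.] 166 [0.6367 0.105  0.1851] tilt 0.7
scene sp [370. 250.] 180 [ 0.6299 -0.0095  0.1855] tilt 1.3
scene sp [341. 280.] 215 [ 0.6255 -0.1247  0.1854] tilt 0.8
scene stand [234. 348.] 168 [ 0.5273 -0.3793  0.1503] tilt 1.1
scene stand [214. 381.] 189 [ 0.5442 -0.4618  0.1504] tilt 1.2
top sp [266. 171.] 220 [0.6361 0.1026 0.1846] tilt 1.7
top sp [315. 178.] 222 [ 0.6289 -0.0111  0.185 ] tilt 0.7
top sp [365. 183.] 220 [ 0.6248 -0.1264  0.1854] tilt 0.4
top stand [507. 233.] 140 [ 0.5435 -0.4633  0.1503] tilt 4.9
top stand [471. 237.] 143 [ 0.5267 -0.3811  0.1501] tilt 1.7
scene stand 534 -421 113 174 101.2
top stand 536 -425 111 173 101.4
```

View pics/s3.png

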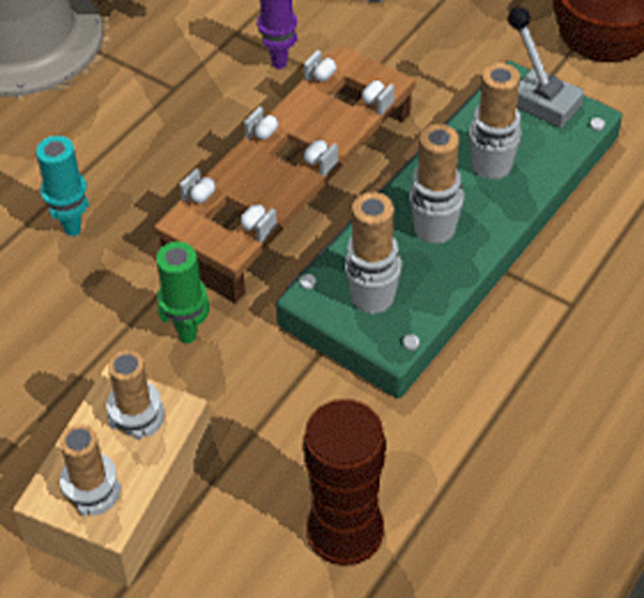

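All three fresh drums are home (tops at z = 0.185). Both worn drums stand home (tops at 0.150) in the stand at crop pixels (128,380) and (83,460). The lever is still released, so I lock it.

```bash
python3 - <<'E'
from h import *
go((.535,.226),.30,SY); r.move_straight([.535,.226,.168],speed=.2)
h=r.move_straight([.669,.222,.168],speed=.12,max_force=12); print(h); report()
p=pos(); r.move_straight([p[0]-.03,p[1],p[2]],speed=.1); up(.34); go((.42,.0),.35,SY); report()
im,W=cloud("scene"); cv2.imwrite("pics/s4.png",cv2.resize(im[170:310,330:490,::-1],None,fx=3,fy=3))
print(proj("scene",[.5915,.226,.155]),proj("scene",[.6875,.222,.155]))
for n in("top","scene"):
    im,W=cloud(n)if n=="top" else (im,W); X,Y,Z=W[...,0],W[...,1],W[...,2]
    m=(Z>.18)&(Z<.19)&(X>.58)&(X<.68)&(Y>-.2)&(Y<.16)
    k,l,st,ce=cv2.connectedComponentsWithStats(m.astype(np.uint8))
    for i in range(1,k):
        if st[i,4]>60: print(n,W[l==i].mean(0).round(4))
E
```

```text
True
t 69.6 p [0.6634 0.222  0.1669] F [-2.6  0.4  2.1] grip -0.0001 1.6
t 73.1 p [4.201e-01 1.000e-04 3.499e-01] F [-0.1  0.6 -0.2] grip 0.0002 0.0
[404.32254223 198.18395463] [436.81187045 212.86851366]
top [0.6362 0.1029 0.185 ]
top [ 0.6293 -0.0115  0.185 ]
top [ 0.6248 -0.1262  0.1852]
scene [0.6362 0.1029 0.185 ]
scene [ 0.6293 -0.0115  0.185 ]
scene [ 0.6248 -0.1262  0.1852]
```

View pics/s4.png

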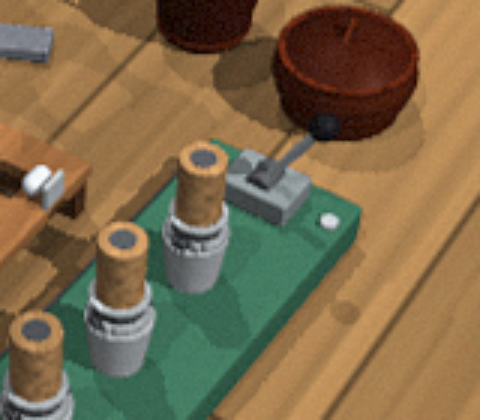

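The ball is at scene pixel (438,212), which matches the locked position. I check the stand once more and hand in.

```bash
python3 - <<'E'
from h import *
A,B,a=stand(); im,W=cloud("scene"); P=W.reshape(-1,3); ok=True
for H in (A,B):
    m=(abs(P[:,2]-.15)<.004)&(np.hypot(P[:,0]-H[0],P[:,1]-H[1])<.03); c=P[m].mean(0); print(H,c,m.sum()); ok&=bool(m.sum()>60 and np.hypot(*(c[:2]-H))<.008)
print(ok)
if ok: print(r.finish_job())
E
```

```text
scene stand 535 -421 113 174 101.3
top stand 535 -424 111 173 101.3
[ 0.52686545 -0.38123441] [ 0.52715891 -0.37900491  0.15045757] 156
[ 0.54329483 -0.46361205] [ 0.54400527 -0.46167013  0.1502163 ] 178
True
the job is handed in; nothing more can be done
None
```

The job is handed in at about 73 s: both worn drums stand home in the stand, all three fresh drums are seated in the spindles over their dogs, and the lever is locked; the final images agree, but the judge's verdict was not shown.

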